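# Slide the board stage home and shut the light shield

## Robot

A 7-joint arm with a two-finger parallel gripper is mounted at the origin on the work surface. World frame = base frame: x ahead of the robot, y to its left, z up, the work surface at z = 0. Lengths are in m, angles in rad, forces in N, time in s.
With the tool pointing down it reaches from about 0.425 to 0.925 m from the base axis. Payload 6.8 kg.
Tool frame: the origin (TCP) lies midway between the tips of the shut fingers; the grasp point (between the pads) lies 19 mm behind it (bot.pinch_z is the distance from the TCP to the grasp point, in m); z points along the fingers, y is the line along which they close (so a half turn about z gives the same grasp; the last joint's range is limited). The gripper opens to 85 mm and grips with 20 to 120 N. Pads are 22 mm wide; open, the fingers measure 114 mm over their backs; the gripper's body (76 mm by 85 mm) begins 54 mm behind the grasp point. The pads swing forward as they close: fully open they stand 13 mm farther back than shut.
Start: joints at [-1.316, 0.477, 0.022, 1.555, -0.011, 1.109, -0.083], TCP at [0.24, 0.631, 0.2] pointing down, gripper open.
Joint ranges: [-2.96, 2.96], [-0.34, 2.1], [-1.41, 1.46], [0.24, 2.44], [-1.37, 4.51], [0.17, 1.92], [-2.96, 2.96]. Speed limits (rad/s): [2.39, 2.39, 3.14, 3.14, 3.14, 3.14, 3.14].

## Interface

Orientations are given as a unit quaternion [w, x, y, z].
In Python, from station import bot, imaging gives the robot as it stands. The module is installed in compiled form; this text tells all that it offers.
- The arm moves only by the tool carry_out, never from a script. Its argument "targets" is a list of rows, each a list of 5 numbers: the shift along the tool's x, y, z in cm, then the turn about the tool's z in degrees, then the opening, from -1 (shut) to 1 (fully open). In form: [[x, y, z, yaw, gripper], ...]. A call has 1 to 12 rows; each row shifts and turns the commanded pose from where the row before left it, along the tool's axes as they then stand; what a row does not reach is not made up. A row lasts 1/10 s, in which the tool goes at most 50 mm and 8.59 degrees, less where a joint would pass 70% of its speed; a pose out of reach is approached as far as the arm can. A call is refused whole if a number of a shift passes 5 or a number of a turn 8.59, either way. A call with a gripper value outside its range is refused whole. The fingers move at their own pace and stop on an object; "force" is the grip in N (left out, the last holds). Time passes only in rows, so rows that do not move let the fingers close. It gives the time, the measured TCP pose, the force, the opening and the grip force at its end, in the units of the state.
- bot.get_obs(): the state, without advancing time (a new reading comes with each control period).
- imaging.read_camera(name): name is "scene" or "top" or "wrist"; returns the picture (384x512x3 uint8, red, green, blue); there is no depth.
- imaging.calibration(name): a dict with "fx", "fy", "cx", "cy" (pixels), "k1" (the pictures are not rectified: a ray, as slopes to the right and down, at radius r is drawn at 1 + k1 r^2 times it, then the intrinsics apply), "extrinsics" (4x4, takes a point from world to camera coordinates). Camera axes: x right, y up, looking along -z (the intrinsics and any distortion apply to the point x, -y, -z); pixel columns grow to the right and rows downward; lengths in m; the calibration is good to about 2 mm. A picture is of the moment at which its call begins: read the wrist's pose just before it. calibration takes no time and is no camera call; for the wrist camera it gives the pose at the moment of the call.
- bot.hand_in(): hands the job in; it is judged then, once.
The state is a dict: "t": time; "q": joint angles; "joint_vel": joint speeds; "joint_torque": joint torques, N m; "eef_pos": TCP position; "tool_rot": TCP orientation; "contact_force": force on the tool from outside, world axes, zero at the start; "torque": the same for the moment, N m; "gripper_width": opening from 0.0 (shut) to 1.0 (fully open); "grasp_force": force on a finger pad.
Only numpy, scipy, OpenCV 4.12 (cv2) and the standard library are available. Lean on these libraries where they do the work, as an engineer would, in place of code of your own. Each camera call takes 0.05 s, during which the arm holds its last target. There are 200 camera calls.

## Task

Get the circuit board ready to be imaged: push the pulled-out sliding stage, with the board lying in it, fully home into the inspection station, and then push the open shield door fully shut in front of it. Do not touch the board, do not swing the door in while the stage is still out, and leave the other things on the bench where they are.

Things in the scene. Friction and masses are not known exactly. Their poses are not given: they have to be found in the camera images.
- station: Fixed inspection station, place and heading vary. x points from its front into it, y to the left, z up. Origin: on the bench under the middle of the home position of the stage lip's front face. Black base 12 mm high, x -40..220, y +-113 mm; grey side walls 8 mm thick, 75 mm high, outer faces at y +-113, same x. Open on top.
- stage (a joint): Sliding stage: aluminium plate 190 x 160 mm on rails. Value: how far it is pulled out, in m; 0 = home against its stop; it comes out along the station's -x, starting 80 to 140 mm out. It slides with about 1.5 N of friction and stays where it is left; it has no latch or spring.
- stage_lip (a point): Middle of the top edge of the stage's front face. The lip is an upright aluminium plate 170 mm wide (along station y), 6 mm thick, its flat front face looking to the station's -x, from 16 to 60 mm above the bench. Axes as the station's. Nothing but the bench lies in front of it.
- stage_nest (a point): Middle of the floor of the stage's board nest, 20 mm above the bench, 107 mm behind the front face of the lip; a low grey frame, 10 mm high, 6 mm wide, surrounds the board. Axes as the station's. The station's camera lens (72 mm wide, lower end 180 mm up) hangs over station x 145, y 0 mm on an arm from a pillar at x 150, y -215 mm.
- board: Green circuit board 140 x 106 x 3 mm with parts up to 13 mm high, lying loose in the nest, which keeps it from shifting sideways; it can only be lifted straight up. Origin: centre of its underside.
- door (a joint): Shield door: grey upright panel 214 mm wide, 6 mm thick, 15 to 75 mm above the bench, on a vertical hinge at the station's front left. Opening angle a, rad: 0 = shut across the front, pi/2 = straight out along station -x; starts at 1.6 to 2.2, stop at 2.5. Hinge friction about 0.1 N m: it stays where left, no latch. Shut, its outer face is 47 mm in front of the home lip face.
- door_hinge (a point): Top of the door's hinge line, 75 mm above the bench, at station x -41, y 107 mm. At opening a the panel runs from here along (-sin a, -cos a) in station x, y; its outer face, the one to push, looks along (-cos a, sin a) and lies 6 mm off the hinge line.
- door_edge (a point): Top corner of the door's free edge, on the outer face, 214 mm from the hinge line, 75 mm above the bench. As the door shuts it swings from the left and front round to the station's right front.
- loupe: Bystander: black eye loupe, 40 mm across, 50 mm high, standing right of the pulled-out stage. Origin: centre of its foot.
- jar: Bystander: amber glass jar with black cap, 48 mm across, 60 mm high, standing left of the station. Origin: centre of its foot.
- spool: Bystander: solder spool standing on its flange, 60 mm across, 47 mm high, at the left. Origin: centre of its foot.
- screwdriver: Bystander: screwdriver 160 mm long, lying at the right. Origin on its underside.
- tweezers: Bystander: steel tweezers 130 mm long, 8 mm high, lying at the right. Origin: centre of the underside.
- brush: Bystander: cleaning brush 170 mm long, lying at the left. Origin on its underside.

How it is judged:
By the outcome, as a careful person would: the job done as asked, in the order asked, and still so for the second after the job is handed in, with the robot touching nothing.
It also fails if it takes over 59 s, if anything falls off the work surface, if the arm or the gripper's body presses on something with over 40 N, if the wrist force passes 120 N, or if a joint passes its speed limit or range.

## Working session

There is one attempt and no reset: what is moved stays moved. The work goes in short steps, Python scripts to look and compute and a tool call to move; the robot and the scene stay as the last step left them, time stands still between calls to the robot, and variables do not carry over. Pictures are saved under pics/ and viewed, at most 10 in all, crops included, and the job is handed in when it is done.

Besides the shell and the picture viewer there is one more tool, called after "Emit:" as name(argument=value, ...) on one line, values as JSON. carry_out: Moves the arm, as the interface text tells. Its arguments: {"type":"object","properties":{"targets":{"type":"array"},"force":{"type":"number"}},"required":["targets"]}

```bash
mkdir -p pics; python3 - <<'E'
from station import bot, imaging
import cv2, numpy as np
o=bot.get_obs(); print(o['t'],o['eef_pos'],o['tool_rot'],bot.pinch_z)
ims=[]
for n in("scene","top"):
    im=imaging.read_camera(n); cv2.imwrite(f"pics/{n}0.png",im[:,:,::-1])
    c=imaging.calibration(n); print(n,c)
E
```

```text
0.0 [0.2393478  0.63043996 0.19862619] [-9.51699604e-05  1.80397940e-01  9.83593280e-01 -9.12866670e-04] 0.0187
scene {'fx': 396.2401988127175, 'fy': 396.2401988127175, 'cx': 261.40962946887163, 'cy': 188.55611802673138, 'k1': 0.04711278860090106, 'extrinsics': array([[ 0.8110476 ,  0.58482825,  0.01333054, -0.4618887 ],
       [-0.37649758,  0.50441977,  0.77705229,  0.16690727],
       [ 0.44771794, -0.63524531,  0.62929487, -1.4171604 ],
       [ 0.        ,  0.        ,  0.        ,  1.        ]])}
top {'fx': 489.8872157701488, 'fy': 489.8872157701488, 'cx': 254.1422556893464, 'cy': 189.52226075826738, 'k1': 0.010958961418970372, 'extrinsics': array([[-1.54602625e-02, -9.99880406e-01, -3.91969835e-04,
         1.52570500e-02],
       [ 9.89110032e-01, -1.53511113e-02,  1.46375159e-01,
        -5.79468662e-01],
       [-1.46363671e-01,  1.87529709e-03,  9.89229073e-01,
        -1.60457488e+00],
       [ 0.00000000e+00,  0.00000000e+00,  0.00000000e+00,
         1.00000000e+00]])}
```

View pics/top0.png

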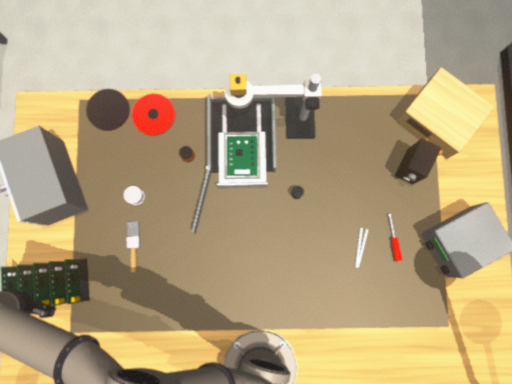

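View pics/scene0.png

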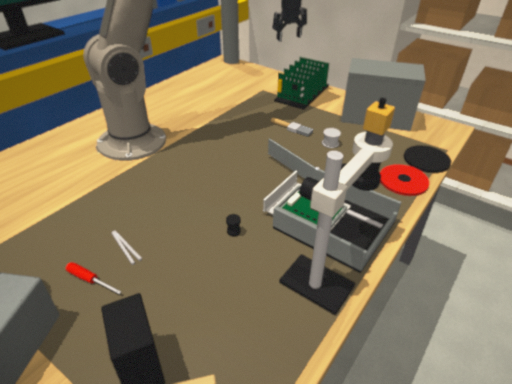

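The top view shows the stage pulled out, with its lip near row 183 (cols 218–267). The door runs from (208,166) to (194,231). The loupe is at (297,191) and the jar at (186,153). I'll enlarge this area to get precise edges.

```bash
python3 - <<'E'
import cv2
im=cv2.imread("pics/top0.png")[80:240,175:315]
cv2.imwrite("pics/crop0.png",cv2.resize(im,None,fx=3.75,fy=3.75,interpolation=cv2.INTER_CUBIC)[:600])
E
cat > h.py <<'E'
import numpy as np, cv2
from station import bot, imaging
def ray(name,uv,z,c=None):
    c=c or imaging.calibration(name)
    K=np.array([[c['fx'],0,c['cx']],[0,c['fy'],c['cy']],[0,0,1]])
    p=cv2.undistortPoints(np.array(uv,float).reshape(-1,1,2),K,np.array([c['k1'],0,0,0.]))[:,0]
    E=c['extrinsics'];R=E[:3,:3];o=-R.T@E[:3,3]
    d=np.c_[p[:,0],-p[:,1],-np.ones(len(p))]@R
    return o+d*((z-o[2])/d[:,2])[:,None]
def proj(name,P,c=None):
    c=c or imaging.calibration(name);E=c['extrinsics']
    q=np.atleast_2d(P)@E[:3,:3].T+E[:3,3];s=np.c_[q[:,0]/-q[:,2],-q[:,1]/-q[:,2]]
    s=s*(1+c['k1']*(s**2).sum(1,keepdims=True))
    return s*[c['fx'],c['fy']]+[c['cx'],c['cy']]
E
```

```text
(no output)
```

View pics/crop0.png

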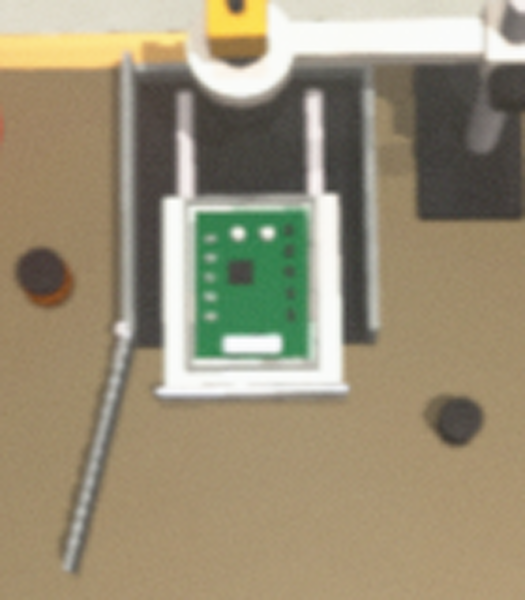

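The crop shows the lip top edge from (155,391) to (348,387) and the hinge top at (123,328). The door's free edge is at (68,571), the right wall front at (374,328), the loupe at (459,420) and the jar at (42,272).

```bash
python3 - <<'E'
from h import *
pts=dict(lipL=(155,391,.06),lipR=(348,387,.06),hinge=(123,328,.075),edge=(68,571,.075),Lb=(127,57,.075),Rb=(368,69,.075),Rf=(374,328,.075),
 nFL=(187,368,.03),nFR=(318,365,.03),loupe=(459,418,.05),jar=(42,272,.06))
P={}
for k,(u,v,z) in pts.items():
    P[k]=ray("top",[((u+.5)/3.75-.5+175,(v+.5)/3.75-.5+80)],z)[0]; print(k,P[k].round(4))
l=P['lipR']-P['lipL'];print('lip len',np.linalg.norm(l),'heading from lip',np.degrees(np.arctan2(l[0],-l[1])))
for a,b in(('hinge','Lb'),('Rf','Rb')):
    d=P[b]-P[a];print('wall',np.linalg.norm(d),np.degrees(np.arctan2(d[1],d[0])))
d=P['edge']-P['hinge'];print('door',np.linalg.norm(d),np.degrees(np.arctan2(d[1],d[0])))
o=bot.get_obs();print(o['t'])
E
```

```text
lipL [0.598  0.1332 0.06  ]
lipR [ 0.5989 -0.0383  0.06  ]
hinge [0.6524 0.1601 0.075 ]
edge [0.4386 0.2081 0.075 ]
Lb [0.9018 0.1561 0.075 ]
Rb [ 0.8872 -0.0616  0.075 ]
Rf [ 0.649  -0.0619  0.075 ]
nFL [0.6235 0.1064 0.03  ]
nFR [ 0.6244 -0.0124  0.03  ]
loupe [ 0.571  -0.1371  0.05  ]
jar [0.7076 0.2341 0.06  ]
lip len 0.17154777385794132 heading from lip 0.31351245702733593
wall 0.24938945896992756 -0.9312034874791356
wall 0.23815759956514698 0.07797763453217048
door 0.21917997207398343 167.34566962419026
0.1
```

Emit:
carry_out(targets=[[0,0,0,-7,-1],[0,0,0,-7,-1],[0,0,0,-6.8,-1],[-1.4,-2.6,0,0,-1],[-1.4,-2.6,0,0,-1],[-1.4,-2.6,0,0,-1],[-1.4,-2.6,0,0,-1],[-1.4,-2.6,0,0,-1],[-1.4,-2.6,0,0,-1],[-1.4,-2.6,0,0,-1],[-1.4,-2.6,0,0,-1],[-1.4,-2.6,0,0,-1]])

```text
t: 1.3
eef_pos: [0.3659, 0.3957, 0.1993]
tool_rot: [-0.0, -0.0, 1.0, -0.0]
contact_force: [-0.2, 0.3, 0.3]
gripper_width: -0.002
grasp_force: 0.0
```

Emit:
carry_out(targets=[[-1.54,-2.9,0,0,-1],[-1.54,-2.9,0,0,-1],[-1.54,-2.9,0,0,-1],[-1.54,-2.9,0,0,-1],[-1.54,-2.9,0,0,-1],[-1.54,-2.9,0,0,-1],[-1.54,-2.9,0,0,-1],[-1.54,-2.9,0,0,-1],[-1.54,-2.9,0,0,-1],[-1.54,-2.9,0,0,-1],[-1.54,-2.9,0,0,-1],[-1.54,-2.9,0,0,-1]])

```text
t: 2.5
eef_pos: [0.5506, 0.0479, 0.1993]
tool_rot: [-0.0, -0.0, 1.0, -0.0]
contact_force: [0.2, 0.7, 0.6]
gripper_width: 0.003
grasp_force: 0.0
```

Emit:
carry_out(targets=[[0,0,3,0,-1],[0,0,3,0,-1],[0,0,3,0,-1],[0,0,3,0,-1],[0,0,2.5,0,-1],[0,0,2,0,-1],[0,0,0.3,0,-1],[0,0,0,0,-1]])

```text
t: 3.3
eef_pos: [0.55, 0.049, 0.0313]
tool_rot: [-0.001, -0.0, 1.0, -0.0]
contact_force: [0.0, 0.2, 0.6]
gripper_width: -0.002
grasp_force: 0.0
```

Emit:
carry_out(targets=[[-1,0,0,0,-1],[-1,0,0,0,-1],[-0.5,0,0,0,-1],[-0.5,0,0,0,-1],[-0.5,0,0,0,-1],[-0.5,0,0,0,-1],[-0.5,0,0,0,-1],[-0.5,0,0,0,-1],[-0.5,0,0,0,-1],[-0.5,0,0,0,-1]])

```text
t: 4.3
eef_pos: [0.6108, 0.0492, 0.0316]
tool_rot: [-0.0, -0.0, 1.0, 0.0]
contact_force: [0.6, 0.6, -1.0]
gripper_width: 0.001
grasp_force: 0.0
```

Emit:
carry_out(targets=[[-0.5,0,0,0,-1],[-0.5,0,0,0,-1],[-0.5,0,0,0,-1],[-0.5,0,0,0,-1],[-0.5,0,0,0,-1],[-0.5,0,0,0,-1],[-0.5,0,0,0,-1],[-0.5,0,0,0,-1]])

```text
t: 5.1
eef_pos: [0.6509, 0.0492, 0.0316]
tool_rot: [0.0, -0.0, 1.0, 0.0]
contact_force: [-0.5, -0.6, 0.9]
gripper_width: 0.001
grasp_force: 0.0
```

```bash
python3 - <<'E'
from h import *
im=imaging.read_camera("top"); cv2.imwrite("pics/top1.png",im[:,:,::-1])
im=im[80:240,175:315,::-1]
a=cv2.resize(im,None,fx=2.8,fy=2.8,interpolation=cv2.INTER_CUBIC)
s=imaging.read_camera("scene")[130:290,240:420,::-1]
b=cv2.resize(s,None,fx=2.2,fy=2.8,interpolation=cv2.INTER_CUBIC)
cv2.imwrite("pics/crop1.png",np.hstack([a,b]))
print(bot.get_obs()['contact_force'])
E
```

```text
[ 0.07450311 -0.96140421  0.03090217]
```

View pics/crop1.png

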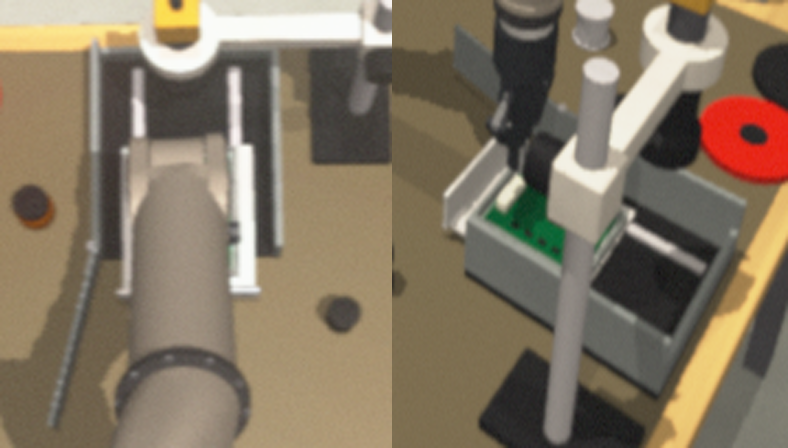

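```bash
python3 - <<'E'
from h import *
o=bot.get_obs();p=o['eef_pos'];print(p,o['tool_rot'])
for n in("scene","top"):
    print(n,proj(n,[p,p+[0,0,.1],[.598,.133,.06],[.599,-.038,.06],[.598,.133,.016],[.599,-.038,.016]]).round(1))
w=imaging.read_camera("wrist"); cv2.imwrite("pics/w1.png",w[:,:,::-1])
s=imaging.read_camera("scene")[150:250,250:350,::-1]
cv2.imwrite("pics/s1.png",np.hstack([cv2.resize(s,(400,400),interpolation=2),cv2.resize(w[:,:,::-1],(400,400))]))
E
```

```text
[0.65126973 0.04915403 0.031636  ] [ 3.24542966e-04 -7.30029099e-05  9.99999945e-01  3.58904346e-06]
scene [[294.7 198.6]
 [297.1 170.5]
 [295.1 170.2]
 [262.3 199.9]
 [294.2 181.7]
 [262.1 211.8]]
top [[241.2 169.4]
 [240.4 163.5]
 [216.  183.9]
 [267.3 182.8]
 [217.  185.9]
 [267.  184.9]]
```

View pics/s1.png

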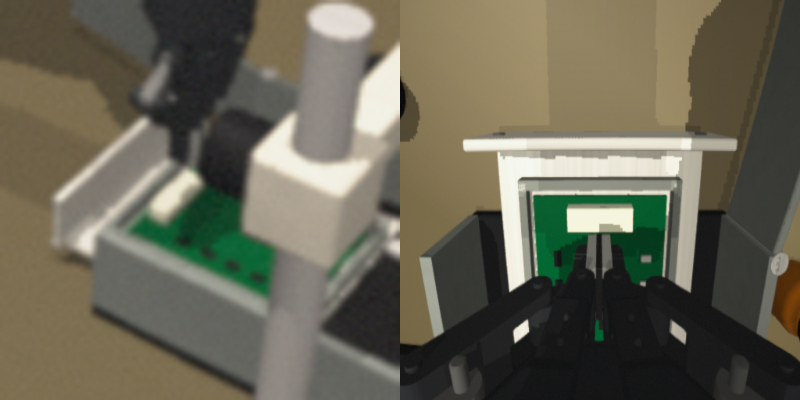

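The stage hasn't moved: the fingertips went over the lip and now hover above the board with no contact. Before moving again I'll use the wrist view to check the tool's real height.

```bash
python3 - <<'E'
from h import *
c=imaging.calibration("wrist");E=c['extrinsics'];print('cam pos',(-E[:3,:3].T@E[:3,3]).round(4),'fx',c['fx'])
p=bot.get_obs()['eef_pos']
S=lambda uv:np.c_[(uv[:,0])/400*512,uv[:,1]/400*384]
obs=S(np.array([[464-400,140],[737-400,140],[599.-400,235]]))
print(obs)
print(proj("wrist",[[.598,-.038,.06],[.598,.133,.06],p,p+[0,0,.03]],c).round(1))
K=np.array([[c['fx'],0,c['cx']],[0,c['fy'],c['cy']],[0,0,1]])
print(bot.get_obs()['q'])
E
```

```text
cam pos [0.5843 0.047  0.2056] fx 309.19649784074136
[[ 81.92 134.4 ]
 [431.36 134.4 ]
 [254.72 225.6 ]]
[[ 77.8 137.5]
 [433.9 137.7]
 [258.3 219.8]
 [258.9 240.9]]
[-0.30960134  0.63363708  0.19411978  1.74721135 -0.16365864  0.7767433
  1.535757  ]
```

View pics/w1.png

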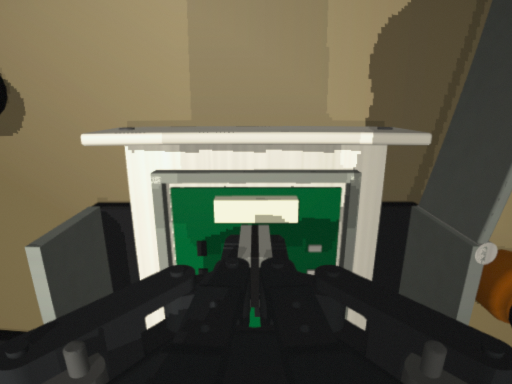

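```bash
python3 - <<'E'
from h import *
c={n:imaging.calibration(n) for n in("scene","wrist","top")}
for z in(.02,.03,.04,.05,.06,.07,.08,.09):
    print(z,ray("scene",[(295,190)],z,c["scene"])[0].round(3),ray("wrist",[(253,226)],z,c["wrist"])[0].round(3))
# connector & nest
for n,uv,z in(("wrist",[(215,222),(298,222),(215,197),(150,173),(356,173),(433,140),(82,140)],.03),):
    print(ray(n,uv,z,c[n]).round(3))
x=cv2.imread("pics/w1.png")[200:300,190:320]
s=cv2.imread("pics/s1.png")
s=imaging.read_camera("scene")[140:225,245:345,::-1]
cv2.imwrite("pics/z1.png",np.hstack([cv2.resize(x,(400,400),interpolation=0),cv2.resize(s,(400,340),interpolation=0) if 0 else cv2.resize(s,(400,400),interpolation=0)]))
E
```

```text
0.02 [0.624 0.096 0.02 ] [0.659 0.046 0.02 ]
0.03 [0.63  0.085 0.03 ] [0.655 0.046 0.03 ]
0.04 [0.636 0.074 0.04 ] [0.651 0.046 0.04 ]
0.05 [0.642 0.063 0.05 ] [0.647 0.046 0.05 ]
0.06 [0.648 0.052 0.06 ] [0.643 0.046 0.06 ]
0.07 [0.654 0.041 0.07 ] [0.639 0.046 0.07 ]
0.08 [0.66  0.031 0.08 ] [0.635 0.046 0.08 ]
0.09 [0.666 0.02  0.09 ] [0.631 0.046 0.09 ]
[[ 0.652  0.023  0.03 ]
 [ 0.652  0.073  0.03 ]
 [ 0.637  0.023  0.03 ]
 [ 0.622 -0.014  0.03 ]
 [ 0.622  0.106  0.03 ]
 [ 0.602  0.15   0.03 ]
 [ 0.602 -0.053  0.03 ]]
```

View pics/z1.png

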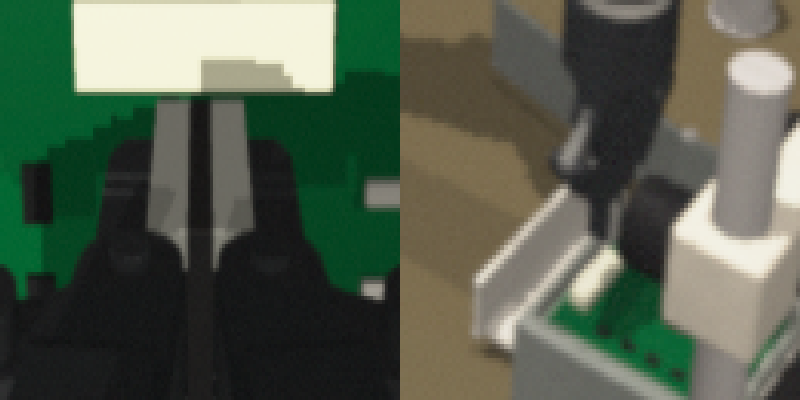

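Triangulating the two views puts the real fingertips at about (0.646, 0.05, 0.058). That is about 27 mm above the reported TCP, so they cleared the 60 mm lip and never touched the board. I'll raise, back out, then come down lower in front of the lip.

Emit:
carry_out(targets=[[0,0,-2,0,-1],[0,0,-3,0,-1],[2,0,0,0,-1],[3,0,0,0,-1],[3,0,0,0,-1],[2.5,0,0,0,-1],[0,0,3,0,-1],[0,0,2,0,-1],[0,0,0.5,0,-1],[0,0,0,0,-1]])

```text
t: 6.35
eef_pos: [0.5449, 0.049, 0.0262]
tool_rot: [-0.001, -0.0, 1.0, -0.0]
contact_force: [1.3, 0.3, 0.2]
gripper_width: -0.0
grasp_force: 0.0
```

Emit:
carry_out(targets=[[0,0,0.5,0,-1],[0,0,0.5,0,-1],[0,0,0,0,-1]])

```text
t: 6.65
eef_pos: [0.5454, 0.0491, 0.0165]
tool_rot: [-0.0, -0.0, 1.0, 0.0]
contact_force: [-0.4, -0.2, -0.8]
gripper_width: -0.0
grasp_force: 0.0
```

```bash
python3 - <<'E'
from h import *
c=imaging.calibration("wrist");o=bot.get_obs()
p=o['eef_pos'];print(p,o['contact_force'],proj("scene",p)[0],proj("wrist",p,c)[0])
s=imaging.read_camera("scene")[120:220,210:310,::-1]
w=imaging.read_camera("wrist")[:,:,::-1]
cv2.imwrite("pics/z2.png",np.hstack([cv2.resize(w,(400,400),interpolation=0),cv2.resize(s,(400,400),interpolation=0)]))
E
```

```text
[0.54544016 0.04913852 0.01645078] [-0.42639501 -0.18614323 -0.77404533] [264.544897   188.84822314] [258.27619269 219.84250522]
```

View pics/z2.png

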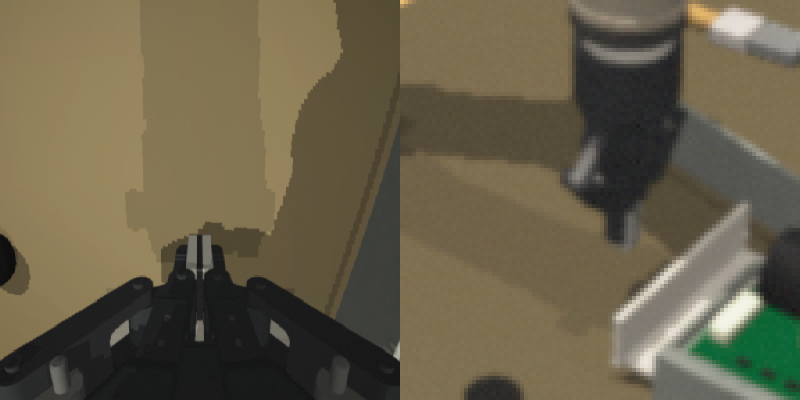

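In this view the fingertips are in front of the lip, at scene pixel (265,181), which means about z = 0.043. I'll go 5 mm lower and push.

Emit:
carry_out(targets=[[0,0,0.5,0,-1],[-1,0,0,0,-1],[-1,0,0,0,-1],[-0.5,0,0,0,-1],[-0.5,0,0,0,-1],[-0.5,0,0,0,-1],[-0.5,0,0,0,-1],[-0.5,0,0,0,-1],[-0.5,0,0,0,-1],[-0.5,0,0,0,-1],[-0.5,0,0,0,-1]])

```text
t: 7.85
eef_pos: [0.6055, 0.0492, 0.0115]
tool_rot: [-0.0, -0.0, 1.0, -0.0]
contact_force: [-2.6, 0.4, 1.1]
gripper_width: 0.002
grasp_force: 0.9
```

Emit:
carry_out(targets=[[-0.5,0,0,0,-1],[-0.5,0,0,0,-1],[-0.5,0,0,0,-1],[-0.5,0,0,0,-1],[-0.5,0,0,0,-1],[-0.5,0,0,0,-1],[-0.5,0,0,0,-1],[-0.5,0,0,0,-1],[-0.5,0,0,0,-1],[-0.5,0,0,0,-1]])

```text
t: 8.85
eef_pos: [0.6558, 0.0492, 0.0115]
tool_rot: [-0.0, -0.0, 1.0, 0.0]
contact_force: [-1.8, 0.9, -1.6]
gripper_width: 0.002
grasp_force: 0.9
```

```bash
python3 - <<'E'
from h import *
o=bot.get_obs();print(o['eef_pos'],o['contact_force'])
im=imaging.read_camera("top")[:,:,::-1]
cv2.imwrite("pics/top2.png",im)
# lip's bright rows near its ends
for c in range(217,268,3):
    g=im[140:200,c].min(1).astype(int); print(c,''.join('#' if v>200 else '+' if v>150 else '.' for v in g))
E
```

```text
[0.6558172  0.04924382 0.01152422] [-1.84333535  0.94947004 -1.55587351]
217 .......................++...................................
220 ......++++++++++++++++++....................................
223 ...++++++++++++.............................................
226 ....+++++...................................................
229 ............................................................
232 ............................................................
235 ............................................................
238 ............................................................
241 ............................................................
244 ............................................................
247 ............................................................
250 ...+++++....................................................
253 ..+++++++++++...............................................
256 ............................................................
259 ################++..........................................
262 ########################+...................................
265 +++++++++++++++++++#####+...................................
```

Emit:
carry_out(targets=[[-0.5,0,0,0,-1],[-0.5,0,0,0,-1],[-0.5,0,0,0,-1],[-0.2,0,0,0,-1],[-0.2,0,0,0,-1],[0,0,0,0,-1]])

```text
t: 9.5
eef_pos: [0.6751, 0.0491, 0.0117]
tool_rot: [0.001, -0.0, 1.0, -0.0]
contact_force: [0.9, -0.6, 0.3]
gripper_width: -0.002
grasp_force: 0.0
```

Emit:
carry_out(targets=[[-0.2,0,0,0,-1],[-0.2,0,0,0,-1],[0,0,0,0,-1]])

```text
t: 9.8
eef_pos: [0.6785, 0.0491, 0.0116]
tool_rot: [-0.0, -0.0, 1.0, -0.0]
contact_force: [-2.1, -0.1, 0.8]
gripper_width: 0.001
grasp_force: 0.7
```

Emit:
carry_out(targets=[[-0.2,0,0,0,-1],[0,0,0,0,-1]])

```text
t: 10.0
eef_pos: [0.6784, 0.0491, 0.0114]
tool_rot: [-0.002, -0.0, 1.0, -0.0]
contact_force: [-6.2, -0.3, 5.2]
gripper_width: -0.007
grasp_force: 3.7
```

Emit:
carry_out(targets=[[-0.2,0,0,0,-1],[0,0,0,0,-1]])

```text
t: 10.2
eef_pos: [0.6783, 0.0491, 0.0112]
tool_rot: [-0.004, -0.0, 1.0, -0.0]
contact_force: [-13.0, 0.2, 10.5]
gripper_width: -0.001
grasp_force: 6.6
```

Emit:
carry_out(targets=[[-0.2,0,0,0,-1],[0,0,0,0,-1]])

```text
t: 10.4
eef_pos: [0.6782, 0.0491, 0.0111]
tool_rot: [-0.006, -0.0, 1.0, 0.0]
contact_force: [-19.2, -0.3, 15.0]
gripper_width: -0.0
grasp_force: 9.7
```

The stage is home: the force climbs with no further motion, and the lip sits at about 0.69. Next I'll back off, rise, cross over the door, and come down outside it.

Emit:
carry_out(targets=[[1,0,0,0,-1],[2,0,0,0,-1],[3,0,0,0,-1],[0,0,-3,0,-1],[0,0,-3,0,-1],[0,0,-3,0,-1],[0,0,-3,0,-1],[0,0,0,0,-1]])

```text
t: 11.2
eef_pos: [0.6284, 0.0493, 0.1366]
tool_rot: [0.005, 0.0, 1.0, 0.001]
contact_force: [0.9, -1.0, -0.3]
gripper_width: 0.003
grasp_force: 0.0
```

Emit:
carry_out(targets=[[2.1,3.2,0,0,-1],[2.1,3.2,0,0,-1],[2.1,3.2,0,0,-1],[2.1,3.2,0,0,-1],[2.1,3.2,0,0,-1],[2.1,3.6,0,0,-1],[0,0,0,0,-1]])

```text
t: 11.9
eef_pos: [0.4949, 0.2519, 0.1311]
tool_rot: [-0.001, -0.005, 1.0, 0.002]
contact_force: [-0.0, 0.4, -0.4]
gripper_width: 0.004
grasp_force: 0.0
```

```bash
python3 - <<'E'
from h import *
o=bot.get_obs();print(o['t'],o['eef_pos'],o['contact_force'])
im=imaging.read_camera("top")[:,:,::-1]; s=imaging.read_camera("scene")[:,:,::-1]
cv2.imwrite("pics/v3.png",np.hstack([cv2.resize(im[70:250,160:320],(400,450),interpolation=2),cv2.resize(s[100:300,230:400],(383,450),interpolation=2)]))
E
```

```text
11.9 [0.49494955 0.25187265 0.13112856] [-0.03429178  0.38200489 -0.3842817 ]
```

View pics/v3.png

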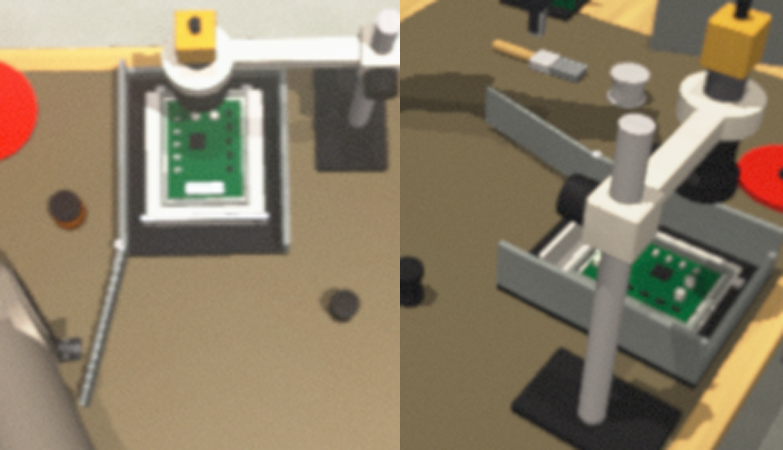

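Both views show the stage home (lip at crop row 217, behind the station's front edge), the board in its nest, and the gripper outside the door at (70,348). I'll work out the door arc.

```bash
cat > arc.py <<'E'
import numpy as np
H=np.array([.6515,.160]);r=.165
def T(deg):
    f=np.radians(deg);n=np.array([np.sin(f),-np.cos(f)])
    d=.006+.011*abs(n[0])+.0135*abs(n[1])
    return H+r*np.array([np.cos(f),np.sin(f)])+d*n
def steps(degs,start):
    p=np.array(start)
    for g in degs:
        q=T(g);s=np.round((q-p)*100,2);p=p+s/100
        print([float(-s[0]),float(s[1])],end=', ')
    print('\n',p)
if __name__=="__main__":
    print(T(165.5),T(167.3),T(270))
    steps(np.arange(168.5,272,3),T(165.5))
E
python3 arc.py
```

```text
[0.49721998 0.22244172] [0.49528285 0.21733449] [ 0.6345 -0.005 ]
[0.31, -0.86], [0.27, -0.87], [0.22, -0.89], [0.17, -0.91], [0.12, -0.9], [0.07, -0.81], [0.04, -0.82], [-0.01, -0.82], [-0.04, -0.83], [-0.09, -0.83], [-0.13, -0.83], [-0.18, -0.82], [-0.22, -0.82], [-0.26, -0.81], [-0.3, -0.8], [-0.35, -0.79], [-0.39, -0.77], [-0.44, -0.75], [-0.47, -0.74], [-0.52, -0.71], [-0.56, -0.69], [-0.6, -0.65], [-0.63, -0.63], [-0.67, -0.6], [-0.71, -0.56], [-0.74, -0.52], [-0.77, -0.49], [-0.8, -0.44], [-0.83, -0.4], [-0.85, -0.36], [-0.87, -0.3], [-0.89, -0.26], [-0.91, -0.21], [-0.92, -0.16], [-0.91, -0.11], 
 [ 0.63581998 -0.00515828]
```

Emit:
carry_out(targets=[[0,0,3,0,-1],[0,0,3,0,-1],[0,0,3,0,-1],[0,0,1.2,0,-1],[0,0,1,0,-1],[0,0,0,0,-1]])

```text
t: 12.6
eef_pos: [0.4986, 0.2443, 0.019]
tool_rot: [-0.0, 0.0, 1.0, -0.0]
contact_force: [-0.3, -0.1, -0.9]
gripper_width: -0.004
grasp_force: 0.0
```

Emit:
carry_out(targets=[[0.1,-1.1,0,0,-1],[0,-1.1,0,0,-1],[0.31,-0.86,0,0,-1],[0.27,-0.87,0,0,-1],[0.22,-0.89,0,0,-1],[0.17,-0.91,0,0,-1],[0.12,-0.9,0,0,-1],[0.07,-0.81,0,0,-1]])

```text
t: 13.4
eef_pos: [0.4858, 0.17, 0.0196]
tool_rot: [0.0, -0.0, 1.0, 0.0]
contact_force: [1.4, 0.6, -0.3]
gripper_width: 0.001
grasp_force: 0.4
```

Emit:
carry_out(targets=[[0.04,-0.82,0,0,-1],[-0.01,-0.82,0,0,-1],[-0.04,-0.83,0,0,-1],[-0.09,-0.83,0,0,-1],[-0.13,-0.83,0,0,-1],[-0.18,-0.82,0,0,-1],[-0.22,-0.82,0,0,-1],[-0.26,-0.81,0,0,-1],[-0.3,-0.8,0,0,-1],[-0.35,-0.79,0,0,-1],[-0.39,-0.77,0,0,-1]])

```text
t: 14.5
eef_pos: [0.5054, 0.0807, 0.0196]
tool_rot: [-0.0, -0.0, 1.0, -0.0]
contact_force: [-1.1, 1.1, 0.5]
gripper_width: -0.002
grasp_force: 0.4
```

```bash
python3 - <<'E'
from h import *
from arc import T
o=bot.get_obs();print(o['t'],o['eef_pos'],o['contact_force'],T(216.5))
im=imaging.read_camera("top")[:,:,::-1]
cv2.imwrite("pics/v4.png",cv2.resize(im[110:250,180:320],(560,560),interpolation=2))
E
```

```text
14.5 [0.50540652 0.08066124 0.01956096] [-1.0862823   1.14162085  0.54643272] [0.50494767 0.08066057]
```

View pics/v4.png

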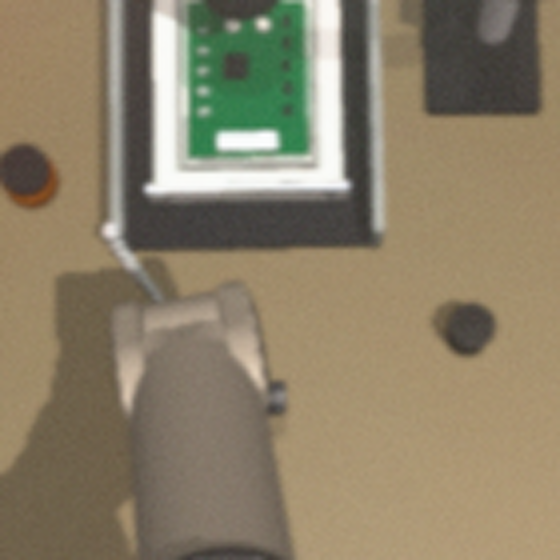

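The door is following the arc: it now runs from (110,230) down and right past (160,298). I'll continue.

Emit:
carry_out(targets=[[-0.44,-0.75,0,0,-1],[-0.47,-0.74,0,0,-1],[-0.52,-0.71,0,0,-1],[-0.56,-0.69,0,0,-1],[-0.6,-0.65,0,0,-1],[-0.63,-0.63,0,0,-1],[-0.67,-0.6,0,0,-1],[-0.71,-0.56,0,0,-1],[-0.74,-0.52,0,0,-1]])

```text
t: 15.45
eef_pos: [0.5591, 0.0224, 0.0195]
tool_rot: [-0.0, -0.0, 1.0, -0.0]
contact_force: [-0.7, 1.3, -0.4]
gripper_width: -0.0
grasp_force: 0.4
```

Emit:
carry_out(targets=[[-0.77,-0.49,0,0,-1],[-0.8,-0.44,0,0,-1],[-0.83,-0.4,0,0,-1],[-0.85,-0.36,0,0,-1],[-0.7,-0.3,0,0,-1],[0,0,0,0,-1]])

```text
t: 16.05
eef_pos: [0.5995, 0.0022, 0.0197]
tool_rot: [0.001, 0.0, 1.0, -0.0]
contact_force: [0.3, -0.6, -0.2]
gripper_width: -0.001
grasp_force: 0.0
```

Emit:
carry_out(targets=[[-0.4,-0.1,0,0,-1],[-0.4,-0.1,0,0,-1],[-0.3,-0.1,0,0,-1],[0,0,0,0,-1]])

```text
t: 16.45
eef_pos: [0.6096, -0.0001, 0.0197]
tool_rot: [0.0, -0.0, 1.0, -0.0]
contact_force: [0.5, 0.3, 0.5]
gripper_width: 0.001
grasp_force: 0.0
```

Emit:
carry_out(targets=[[-0.4,-0.1,0,0,-1],[-0.4,-0.1,0,0,-1],[-0.4,0,0,0,-1],[-0.4,0,0,0,-1]])

```text
t: 16.85
eef_pos: [0.6254, -0.0024, 0.0196]
tool_rot: [-0.0, 0.0, 1.0, -0.0]
contact_force: [-0.5, -0.5, -0.6]
gripper_width: -0.002
grasp_force: 0.3
```

Emit:
carry_out(targets=[[-0.3,0,0,0,-1],[-0.2,0,0,0,-1],[-0.2,0,0,0,-1]])

```text
t: 17.15
eef_pos: [0.6316, -0.0021, 0.0195]
tool_rot: [-0.001, -0.0, 1.0, -0.0]
contact_force: [-5.8, -0.5, 4.6]
gripper_width: -0.001
grasp_force: 3.2
```

Emit:
carry_out(targets=[[-0.2,0,0,0,-1],[-0.2,0,0,0,-1],[0,0,0,0,-1]])

```text
t: 17.45
eef_pos: [0.6313, -0.0021, 0.019]
tool_rot: [-0.005, -0.0, 1.0, 0.0]
contact_force: [-13.8, -0.0, 10.3]
gripper_width: -0.002
grasp_force: 6.7
```

Emit:
carry_out(targets=[[1,0,0,0,-1],[2,0,0,0,-1],[3,0,0,0,-1],[0,0,-3,0,-1],[0,0,-4,0,-1],[0,0,-4,0,-1],[2,4,0,0,-1],[2,4,0,0,-1],[2,4,0,0,-1],[1,4,0,0,-1],[0,4,0,0,-1],[0,0,0,0,-1]])

```text
t: 18.65
eef_pos: [0.5053, 0.2056, 0.1301]
tool_rot: [0.001, -0.005, 1.0, 0.002]
contact_force: [0.6, 0.3, -1.1]
gripper_width: -0.004
grasp_force: 0.0
```

```bash
python3 - <<'E'
from h import *
o=bot.get_obs();print(o['t'],o['eef_pos'],o['contact_force'])
im=imaging.read_camera("top")[:,:,::-1]; cv2.imwrite("pics/end.png",im)
a=cv2.imread("pics/top0.png")
# predicted door top outer edge if shut: from hinge, 214 long to -y at x=.6425
print(proj("top",[[.6455,.16,.075],[.6455,-.054,.075],[.692,.133,.06],[.692,-.038,.06]]).round(1))
for c in range(200,284,6):
    print(c,im[145:180,c].mean(1).astype(int)[::1].tolist())
for n,(u,v) in dict(loupe=(297,191),jar=(186,153)).items():
    s=np.s_[v-10:v+11,u-10:u+11]; print(n,cv2.absdiff(im[s],a[s]).mean())
E
```

```text
18.65 [0.50526488 0.20561064 0.1301282 ] [ 0.58322847  0.31392087 -1.09685844]
[[207.5 169.2]
 [272.  168.2]
 [215.9 156.3]
 [266.8 155.5]]
200 [128, 128, 128, 127, 131, 130, 129, 132, 129, 129, 130, 130, 129, 131, 128, 130, 131, 132, 131, 128, 132, 132, 129, 132, 129, 130, 132, 132, 131, 133, 132, 134, 132, 133, 133]
206 [104, 100, 101, 101, 102, 99, 100, 101, 101, 101, 102, 102, 104, 101, 101, 102, 103, 102, 103, 104, 130, 185, 207, 195, 153, 121, 123, 126, 132, 133, 133, 132, 133, 137, 134]
212 [68, 71, 72, 69, 70, 70, 68, 67, 70, 70, 69, 67, 71, 70, 67, 68, 72, 69, 71, 69, 69, 68, 73, 92, 157, 199, 178, 144, 154, 136, 124, 130, 134, 134, 134]
218 [166, 165, 163, 165, 166, 164, 165, 163, 165, 166, 184, 228, 237, 176, 119, 88, 66, 65, 60, 64, 67, 66, 69, 113, 179, 182, 171, 136, 142, 130, 121, 130, 132, 135, 134]
224 [202, 204, 204, 205, 204, 210, 208, 221, 244, 248, 249, 247, 228, 162, 125, 98, 70, 65, 66, 64, 65, 66, 71, 109, 170, 158, 112, 91, 97, 113, 122, 131, 134, 131, 132]
230 [86, 86, 85, 94, 136, 177, 173, 185, 240, 248, 249, 247, 229, 163, 122, 91, 66, 66, 67, 66, 65, 70,
[... 764 characters left out ...]
 236, 236, 236, 244, 248, 247, 244, 240, 175, 120, 111, 83, 69, 68, 68, 67, 68, 71, 92, 152, 176, 126, 92, 94, 107, 123, 131, 135, 136, 135, 139]
266 [93, 98, 97, 108, 108, 110, 110, 109, 109, 133, 190, 215, 157, 111, 95, 71, 68, 68, 64, 66, 68, 69, 89, 152, 189, 136, 95, 95, 113, 123, 133, 136, 135, 136, 134]
272 [103, 106, 107, 105, 105, 106, 101, 95, 92, 91, 93, 93, 92, 95, 95, 94, 93, 88, 81, 81, 84, 84, 109, 162, 179, 127, 93, 99, 115, 125, 132, 138, 137, 137, 139]
278 [130, 131, 134, 135, 132, 132, 132, 135, 134, 132, 134, 136, 136, 132, 135, 133, 136, 136, 132, 135, 134, 134, 134, 133, 135, 134, 135, 136, 137, 137, 133, 140, 135, 137, 138]
loupe 2.3522297808012094
jar 2.17989417989418
```

The door's top edge lies straight along row 168–169 (cols 212–272), where a shut door should appear. The lip is at row 156, its home position. The loupe and jar haven't moved and nothing touches the arm, so I'm handing in.

```bash
python3 -c "
from station import bot
print(bot.hand_in())"
```

```text
the job is handed in; nothing more can be done
None
```

I pushed the stage home against its stop, then shut the door, and handed the job in at about 19 s; on the first try the fingers passed over the lip and above the board, with no contact force measured.

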